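# Nest the turned bowls in the packing box

### The arm

A 7-joint arm with a two-finger parallel gripper is mounted at the origin on the work surface. World frame = base frame: x ahead of the robot, y to its left, z up, the work surface at z = 0. Lengths are in m, angles in rad, forces in N, time in s.
With the tool pointing down it reaches from about 0.4 to 0.85 m from the base axis. Payload 4.5 kg.
Tool frame: the origin (TCP) lies between the finger pads; the fingertips stand r.tip_reach ahead of it and the grasp point (between the pads) lies 3 mm ahead of it (r.tip_reach is the distance from the TCP to the fingertips, in m); z points along the fingers, y is the line along which they close (so a half turn about z gives the same grasp; the last joint's range is limited). The gripper opens to 88 mm and grips with 3 to 60 N. Pads are 18 mm wide; open, the fingers measure 123 mm over their backs; the gripper's body (75 mm by 187 mm) begins 45 mm behind the grasp point.
Start: joints at [1.356, 0.689, -0.195, 1.565, 0.157, 0.902, -0.215], TCP at [0.154, -0.606, 0.222] pointing down, gripper open.
Joint ranges: [-3.01, 3.01], [-0.46, 2.08], [-1.47, 1.51], [0.13, 2.56], [-1, 4.14], [0.04, 2.09], [-2.66, 2.66]. Speed limits (rad/s): [2.57, 2.57, 3.14, 3.14, 3.14, 3.14, 3.14].

### API

Orientations are given as a unit quaternion [x, y, z, w].
In Python, from plant import r gives the robot as it stands.
- The arm moves only by the tool step_arm, never from a script. Its argument "motion" is a list of rows, each an object with "dp": the shift along the tool's x, y, z in mm, a list of three; "twist": the turn, a rotation vector about the tool's x, y, z in rad, a list of three; "hand": the opening, from -1 (shut) to 1 (fully open). In form: [{"dp": [dx, dy, dz], "twist": [rx, ry, rz], "hand": hand}, ...]. A call has 1 to 5 rows; each row is the pose to reach, as a shift and turn from the pose commanded when the call began, along the tool's axes at that moment; what a row does not reach only later rows make up. A row lasts 1/8 s, in which the tool goes at most 62.5 mm and 10.7 degrees, less where a joint would pass 70% of its speed; a pose out of reach is approached as far as the arm can. A call with a gripper value outside its range is refused whole. The fingers move at their own pace and stop on an object; "force" is the grip in N (left out, the last holds). Time passes only in rows, so rows that repeat a pose let the fingers close. It gives the time, the measured TCP pose, the force, the opening and the grip force at its end, in the units of the state.
- r.get_state(): the state, without advancing time (a new reading comes with each control period).
- r.snapshot(name): name is "side" or "top"; returns a dict with "pixels" (384x512x3 uint8, red, green, blue), "depth" (384x512 float32, m along the optical axis (not along the pixel's ray), 0 where there is no reading), "fx", "fy", "cx", "cy" (pixels), "xyz" and "orientation" of the camera in the world. Camera axes: x right, y down, z forward; pixel columns grow to the right and rows downward; lengths in m; the calibration is good to about 2 mm. A picture is of the moment at which its call begins.
- r.finish_job(): hands the job in; it is judged then, once.
Trained networks look in the newest picture that a camera, given by its name, has taken for a name from the list of things; names that differ only in an ending like _2 or _b are one class to them, and where a whole thing is asked for, a point or a joint stands for the part that bears it (a point fixed in the world has none). Each returns a list of dicts, best first, with "score" (0 to 1); they miss things now and then, are a little off and sometimes report something else, mostly with a low value. They report only what shows in the picture. A call takes as long as a camera call. They do not tell look-alikes from the thing itself.
- r.search_frame(camera, thing): "at" ([x, y, z] in m, in the coordinates of the camera as it stood for that picture, good to about 4 mm: the middle of the surface that is visible of it).
The state is a dict: "clock": time; "q": joint angles; "qd": joint speeds; "joint_torque": joint torques, N m; "tool_pos": TCP position; "eef_rot": TCP orientation; "contact_force": force on the tool from outside, world axes, zero at the start; "moment": the same for the moment, N m; "opening": opening from 0.0 (shut) to 1.0 (fully open); "finger_force": force on a finger pad.
Only numpy, scipy, OpenCV 4.12 (cv2) and the standard library are available. Lean on these libraries where they do the work, as an engineer would, in place of code of your own. Each camera call takes 0.05 s, during which the arm holds its last target. There are 200 camera calls.

### The job

Swing the lamp arm away from over the packing box, all the way back to its stop. Then nest every turned bowl from the bench on the one that stands in the box, into a single upright stack in the box with each bowl fully home in the one below, and last close the box's lid fully. Leave the wax jar, the gouge and the wood blank where they are.

Things in the scene. Friction and masses are not known exactly. Their poses are not given: they have to be found in the camera images.
- lamp_arm (a joint): swing of the lamp's arm about its upright post (rad): near 0 the lamp hangs over the box; it grows as the arm swings clockwise seen from above, towards the robot's side of the post, and the stop is at 1.05. Stiff hinge, stays where left; about 1.5 N at the grip turns it
- lamp_axis (a point): point on the lamp's post axis at the height of the arm's hinge, 190 mm above the bench. The post is 18 mm thick on a fixed round base 110 mm across
- lamp_grip (a point): point on the upright round black grip peg (16 mm diameter) that stands on the white lamp arm, 170 mm from the post axis. The peg's top is 12 mm above this point and it stands 38 mm proud of the arm's 14 mm thick bar. Moves with the arm
- lamp_head (a point): centre of the lamp's flat round white head, 90 mm across and 16 mm thick, at the end of the arm, 240 mm from the post axis, 190 mm above the bench
- box: open plywood packing box fixed to the bench, 192 x 192 x 98 mm outside, walls and floor 8 mm. Origin: centre of its underside; x points from the front (robot) wall to the hinged rear wall, z up
- box_in (a point): centre of the box's inner floor, 8 mm above the bench; axes as the box
- lid (a joint): opening angle of the lid (rad): 0 is closed on the box, about 1.57 is upright, 1.9 its widest. It starts open, about upright or leaning a little back. Stiff hinge, stays where left; it takes up to about 0.65 N m (about 5 N at 130 mm from the hinge) to move it
- lid_hinge (a point): middle of the hinge line, on the box's rear wall at its outer face, 98 mm above the bench. Its axes turn with the lid, a plywood cap 192 x 192 mm and 23.5 mm thick in all, hollow below (15 mm deep, rim 8 mm): the lid lies along this point's -x from the hinge, y is the hinge line, z points out of the lid's outer (top) face, which lies at z = 23.5 mm
- lid_handle (a point): grip point of the round wooden knob on the lid's outer face, 30 mm from the free edge, in the middle of the width, 35 mm off the face. When the lid stands open the knob points away from the robot
- bowl1: one of four to six alike plain turned wooden bowls (some may be absent). Origin: centre of the foot's underside, z up. 32 mm high. Foot 35 mm across, 8 mm high, then the outside flares to 80 mm across at 25 mm and runs straight up to the rim. Inside: floor 13.5 mm above the underside, 39 mm across, flaring to 68 mm across at 24.5 mm, then straight up
- bowl2: bowl like bowl1, same origin and axes. The rim of each is an upright band 6 mm thick and 7 mm deep: pinch it from above, one finger inside and one outside, fingertips at most 7 mm below the rim. Mass about 60 g
- bowl3: bowl like bowl1, same origin and axes. Nested, a bowl's foot stands on the inner floor of the bowl under it, 13.5 mm higher, with about 2 mm of side play
- bowl4: bowl like bowl1, same origin and axes
- bowl5: bowl like bowl1, same origin and axes
- bowl6: bowl like bowl1, same origin and axes; this one is always there and starts standing on the floor of the box: the foot of the stack
- wax_jar: bystander: wax jar, 68 mm across, 65 mm high, origin under its centre; leave alone
- gouge: bystander: turning gouge lying on the bench, about 370 mm long, blade ahead, origin under the joint of handle and blade; leave alone
- blank: bystander: square dark wood blank, 90 x 90 x 60 mm, origin under its centre; leave alone
Things that resemble listed ones, but are neither listed nor needed, are in the scene too. What is shaped like the bowl5 but blue or pink is not meant. Leave any red look-alike of the bowl4 alone.

How it is judged:
On the way, in this order (a step that is already met when the one before it is completed fails the run):
1. the lamp arm is swung back to its stop (value of joint lamp_arm above 0.97 rad), for 0.2 s.
2. all the bowls stand nested in one upright stack in the box (horizontal distance between bowl1 and bowl2 below 0.012 m and horizontal distance between each of bowl1, bowl2 and bowl3 below 0.012 m and horizontal distance between each of bowl1, bowl2, bowl3 and bowl4 below 0.012 m and horizontal distance between each of bowl1, bowl2, bowl3, bowl4 and bowl5 below 0.012 m and horizontal distance between each of bowl1, bowl2, bowl3, bowl4, bowl5 and bowl6 below 0.012 m and angle between each of bowl1, bowl2, bowl3, bowl4, bowl5, bowl6's own z axis and vertical below 0.06 rad and horizontal distance between each of bowl1, bowl2, bowl3, bowl4, bowl5, bowl6 and box_in below 0.06 m and z of each of bowl1, bowl2, bowl3, bowl4, bowl5, bowl6 in the frame of box_in below 0.0715 m and linear speed of each of bowl1, bowl2, bowl3, bowl4, bowl5, bowl6 below 0.02 m/s), for 0.3 s.
3. the lid is closed (value of joint lid below 0.04 rad), for 0.2 s.
At the end, for the whole second after the job is handed in: Lamp arm within 0.08 rad of its stop (joint above 0.97); lid closed (joint below 0.04 rad); all present bowls in the box, upright within 0.06 rad, axes within 12 mm of one another, none standing more than 71.5 mm above the box floor, at rest (all of step 2 and value of joint lamp_arm above 0.97 rad and value of joint lid below 0.04 rad); the robot touches nothing.
It fails at once if the wax jar is disturbed (moved over 4 cm) (distance of wax_jar from where it was at the start of the episode above 0.04 m).
It fails at once if the gouge is disturbed (moved over 4 cm) (distance of gouge from where it was at the start of the episode above 0.04 m).
It fails at once if the wood blank is disturbed (moved over 4 cm) (distance of blank from where it was at the start of the episode above 0.04 m).
Of bowl1, bowl2, bowl3, bowl4, bowl5 only 3 to 5 are there at a start; the rules pass over those that are not, and their reading is None.
At some moment in a run one of bowl1, bowl2, bowl3, bowl4, bowl5 may be knocked a few centimetres aside while the robot is not near it.
It also fails if it takes over 210 s, if anything falls off the work surface, if the arm or the gripper's body presses on something with over 40 N, if the wrist force passes 120 N, or if a joint passes its speed limit or range.

## Working session

There is one attempt and no reset: what is moved stays moved. The work goes in short steps, Python scripts to look and compute and a tool call to move; the robot and the scene stay as the last step left them, time stands still between calls to the robot, and variables do not carry over. Pictures are saved under pics/ and viewed, at most 14 in all, crops included, and the job is handed in when it is done.

Besides the shell and the picture viewer there is one more tool, called after ">>>" as a command line: name --argument value ..., lists and objects as JSON in quotes. step_arm: Moves the arm, as the interface text tells. Its arguments: {"type":"object","properties":{"motion":{"type":"array"},"force":{"type":"number"}},"required":["motion"]}

```bash
ls; mkdir -p pics
cat > h.py <<'E'
import numpy as np, cv2
from scipy.spatial.transform import Rotation as R
from plant import r
def snap(n):
    s=r.snapshot(n); s['Rm']=R.from_quat(s['orientation']).as_matrix(); s['p']=np.array(s['xyz']); return s
def cloud(s):
    d=s['depth']; v,u=np.mgrid[:d.shape[0],:d.shape[1]]
    P=np.stack([(u-s['cx'])/s['fx']*d,(v-s['cy'])/s['fy']*d,d],-1)@s['Rm'].T+s['p']; P[d==0]=np.nan; return P
def pix(s,P):
    c=(np.asarray(P)-s['p'])@s['Rm']; return c[0]/c[2]*s['fx']+s['cx'],c[1]/c[2]*s['fy']+s['cy']
def save(s,n,crop=None,k=1.5):
    im=s['pixels'][...,::-1]
    if crop: a,b,c,d=crop; im=im[b:d,a:c]
    cv2.imwrite('pics/'+n,cv2.resize(im,None,fx=k,fy=k,interpolation=cv2.INTER_CUBIC))
def find(cam,s,t):
    return [(round(o['score'],2),np.round(s['p']+s['Rm']@np.array(o['at']),3)) for o in r.search_frame(cam,t)]
E
python3 - <<'E'
from h import *
st=r.get_state(); print(st, r.tip_reach)
for n in ('top','side'):
    s=snap(n); save(s,n+'0.png'); print(n,s['p'],s['Rm'].round(3).tolist(),s['fx'],s['cx'],s['cy'])
    for t in ['bowl1','bowl6','lamp_grip','lamp_head','lamp_axis','box','lid','lid_handle','wax_jar','gouge','blank']:
        print(t,[(a,*p.tolist(),*np.round(pix(s,p)).astype(int).tolist()) for a,p in find(n,s,t)])
E
```

```text
pics
{'clock': 0.0, 'q': array([ 1.35581721,  0.6899575 , -0.19451767,  1.56633533,  0.1572844 ,
        0.90248254, -0.21513006]), 'qd': array([-0.00050704, -0.00187577,  0.00057618, -0.00023072, -0.0007476 ,
       -0.00054739,  0.00048515]), 'joint_torque': array([ 7.21799734e-04, -5.27554929e+01, -1.26691740e+00, -1.53430098e+01,
       -5.27141453e-02,  6.57298457e-03,  1.72931022e-04]), 'tool_pos': array([ 0.15368375, -0.60513631,  0.22082899]), 'eef_rot': array([ 9.92270310e-01,  1.24092019e-01, -1.68594879e-04, -8.80446322e-04]), 'contact_force': array([ 1.08612149,  0.76194419, -0.74084302]), 'moment': array([0.02319861, 0.03607743, 0.01343906]), 'finger_force': 0.0, 'opening': 1.000341617493887} 0.022
top [0.22110914 0.00689159 1.53262649] [[0.005, -0.981, 0.194], [-1.0, -0.006, -0.008], [0.009, -0.194, -0.981]] 397.1902852226316 260.2158310391779 191.0234613478414
bowl1 [(0.89, 0.469, -0.353, 0.02, 350, 204), (0.87, 0.36, -0.461, 0.021, 379, 233), (0.8, 0.669, -0.196, 0.023, 308, 154), (0.72, 0.562, -0.471, 0.023, 379, 181), (0.7, 0.616, -0.348, 0.018, 347, 168), (0.66, 0.
[... 1434 characters left out ...]
, (0.74, 0.611, -0.357, 0.02, 255, 157), (0.55, 0.559, -0.478, 0.03, 274, 141), (0.53, 0.435, -0.214, 0.023, 294, 183), (0.53, 0.36, -0.475, 0.028, 323, 147), (0.52, 0.466, -0.361, 0.029, 292, 159), (0.43, 0.77, -0.372, 0.025, 217, 150)]
lamp_grip [(0.7, 0.498, 0.092, 0.202, 257, 190)]
lamp_head [(0.86, 0.496, 0.089, 0.204, 258, 189)]
lamp_axis [(0.71, 0.559, 0.256, 0.127, 222, 244)]
box [(0.82, 0.54, 0.06, 0.068, 247, 217)]
lid [(0.78, 0.602, 0.049, 0.213, 226, 175)]
lid_handle [(0.97, 0.601, 0.048, 0.214, 227, 174)]
wax_jar [(0.88, 0.402, 0.32, 0.055, 274, 289), (0.17, 0.555, 0.26, 0.125, 223, 246)]
gouge [(0.92, 0.339, 0.445, 0.022, 289, 340)]
blank [(0.77, 0.247, -0.32, 0.057, 349, 165)]
```

View pics/top0.png

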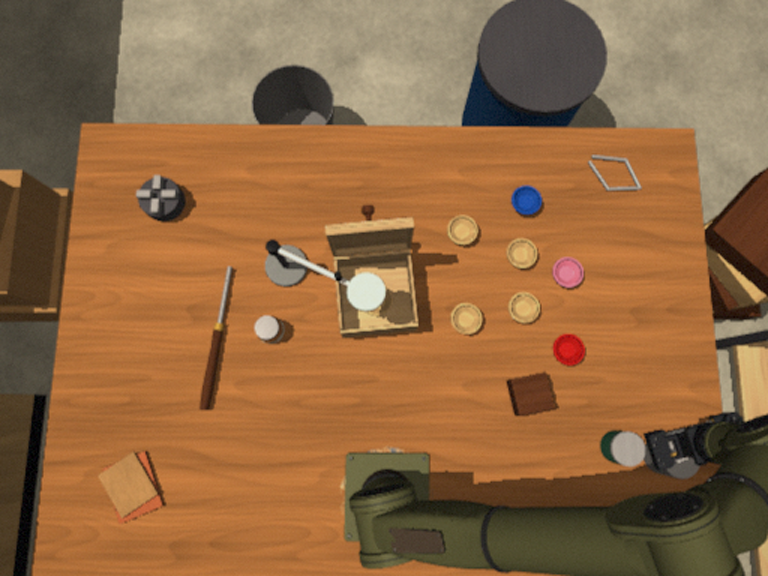

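View pics/side0.png

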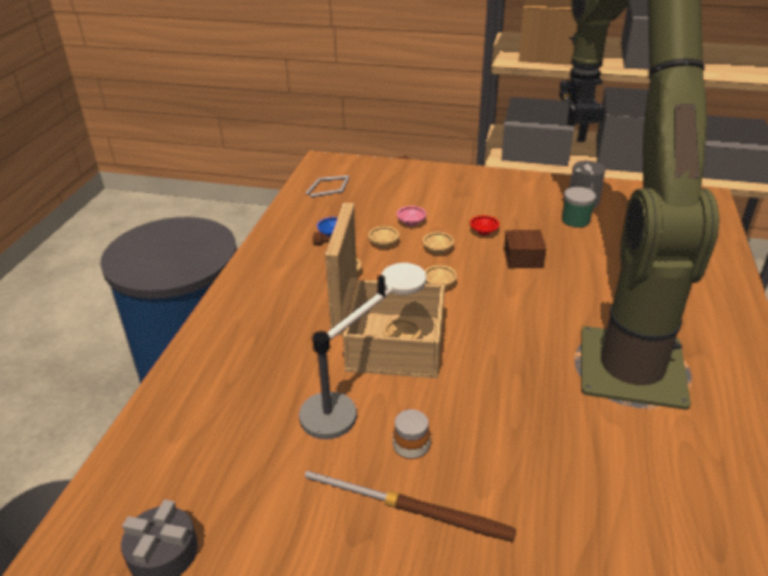

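Top view: four plain wooden bowls, at full-resolution px (308,154), (347,168), (311,213), (350,204). The blue (351,134), pink (379,181) and red (379,233) ones are look-alikes, and bowl6 is in the box under the lamp. Next I'll measure with depth.

```bash
cat > m.py <<'E'
from h import *
def ring(P,im,c,z0,z1,rad=.06):
    m=(np.hypot(P[...,0]-c[0],P[...,1]-c[1])<rad)&(P[...,2]>z0)&(P[...,2]<z1); return P[m],m
def circ(q):
    A=np.c_[2*q[:,:2],np.ones(len(q))]; x=np.linalg.lstsq(A,(q[:,:2]**2).sum(1),rcond=None)[0]
    return x[:2],np.sqrt(x[2]+x[0]**2+x[1]**2)
E
python3 - <<'E'
from m import *
for n in ('top','side'):
    s=snap(n); P=cloud(s)
    print(n,'bench z',np.nanmedian(P[...,2][(abs(P[...,0]-.5)<.05)&(abs(P[...,1]+.3)<.1)]).round(4))
    for c in [(.669,-.196),(.616,-.348),(.436,-.201),(.469,-.353)]:
        q,m=ring(P,0,c,.026,.04,.055)
        if len(q)<10: print(c,len(q));continue
        cc,rr=circ(q); print(c,len(q),cc.round(4),rr.round(4),'zmax',np.nanpercentile(q[:,2],90).round(4),'mid',((q.min(0)+q.max(0))/2).round(4), (q.max(0)-q.min(0)).round(3))
    # lamp: points above .15 around
    m=(P[...,2]>.17)&(P[...,2]<.26)&(P[...,0]>.4)&(P[...,0]<.6)&(P[...,1]>0)&(P[...,1]<.35)
    im=s['pixels'].astype(int).max(-1)
    for nm,k in (('dark',im<70),('white',im>140)):
        q=P[m&k]; print(nm,len(q))
        v,u=np.where(m&k); 
        if nm=='dark':
            for a in range(0,len(q),max(1,len(q)//25)): print(u[a],v[a],q[a].round(3))
        else:
            print(q.min(0).round(3),q.max(0).round(3))
    hz=(P[...,2]>.185)&m&(im>140); q=P[hz]
    # box top rim
    b=(abs(P[...,2]-.098)<.005)&(P[...,0]>.4)&(P[...,0]<.75)&(abs(P[...,1]-.04)<.14)
    q=P[b]; print('box rim',len(q),cv2.minAreaRect((q[:,:2]*1000).astype(np.float32)))
    b=(P[...,2]<.03)&(P[...,2]>-.01)&(P[...,0]>.47)&(P[...,0]<.6)&(abs(P[...,1]-.02)<.06)
    q=P[b]; print('box floor',np.nanmedian(q[:,2]))
    b=(P[...,2]>.12)&(P[...,0]>.57)&(P[...,0]<.8)&(abs(P[...,1]-.04)<.14)
    q=P[b]; print('lid',q.min(0).round(3),q.max(0).round(3));
E
```

```text
top bench z 0.0016
(0.669, -0.196) 117 [ 0.6689 -0.1936] 0.036 zmax 0.0361 mid [ 0.6692 -0.1949  0.0329] [0.079 0.075 0.014]
(0.616, -0.348) 114 [ 0.6079 -0.3467] 0.0362 zmax 0.0358 mid [ 0.6091 -0.3467  0.0327] [0.079 0.076 0.013]
(0.436, -0.201) 106 [ 0.435  -0.1992] 0.0361 zmax 0.0352 mid [ 0.4352 -0.2002  0.0327] [0.074 0.077 0.013]
(0.469, -0.353) 110 [ 0.4645 -0.3471] 0.0365 zmax 0.0361 mid [ 0.4651 -0.3472  0.0324] [0.079 0.077 0.013]
dark 95
237 156 [0.599 0.075 0.231]
227 157 [0.594 0.109 0.233]
225 158 [0.596 0.117 0.216]
182 160 [0.591 0.266 0.205]
181 161 [0.586 0.269 0.21 ]
184 161 [0.589 0.261 0.197]
179 162 [0.584 0.276 0.205]
182 162 [0.583 0.265 0.207]
220 162 [0.579 0.133 0.225]
179 163 [0.58  0.276 0.204]
182 163 [0.579 0.265 0.209]
185 163 [0.58  0.255 0.205]
179 164 [0.575 0.275 0.211]
182 164 [0.576 0.265 0.206]
185 164 [0.576 0.255 0.206]
179 165 [0.571 0.275 0.21 ]
182 165 [0.571 0.264 0.212]
185 165 [0.571 0.254 0.212]
180 166 [0.568 0.271 0.208]
183 166 [0.568 0.261 0.209]
180 167 [0.565 0.272 0.207]
183 167 [0.564 0.261 0.21 ]
181 168 [0.562 0.268 0.207]
18
[... 1296 characters left out ...]
74 0.209]
218 225 [0.561 0.271 0.21 ]
214 226 [0.573 0.269 0.202]
210 227 [0.579 0.282 0.208]
216 227 [0.566 0.275 0.205]
212 228 [0.574 0.282 0.206]
218 228 [0.561 0.271 0.199]
214 229 [0.569 0.281 0.203]
210 230 [0.581 0.279 0.196]
216 230 [0.566 0.276 0.196]
212 231 [0.575 0.281 0.195]
218 231 [0.562 0.273 0.19 ]
215 232 [0.568 0.28  0.192]
212 233 [0.575 0.284 0.19 ]
211 234 [0.579 0.28  0.182]
217 234 [0.564 0.276 0.182]
213 236 [0.576 0.274 0.171]
white 700
[0.428 0.008 0.171] [0.6   0.251 0.259]
box rim 354 ((497.1122741699219, 31.131874084472656), (196.57699584960938, 200.75277709960938), 4.445234775543213)
box floor 0.010255305826220917
lid [ 0.577 -0.059  0.12 ] [0.653 0.143 0.296]
```

Run:
```python
from m import *
s=snap('top'); t=snap('side')
a=s['pixels'][130:240,160:300,::-1]; b=t['pixels'][120:290,190:320,::-1]
f=lambda i,w,h:cv2.resize(i,(w,h),interpolation=cv2.INTER_CUBIC)
cv2.imwrite('pics/crop1.png',np.hstack([f(a,420,330),f(b,252,330)]))
```

```text
(no output)
```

View pics/crop1.png

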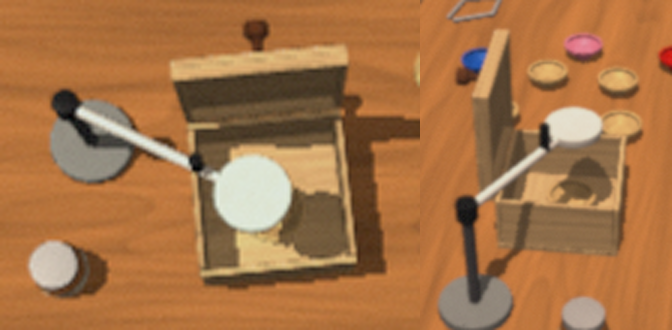

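Lamp axis is at about (0.573, 0.267) and the peg at (0.500, 0.116), top z 0.238. That's 168 mm from the axis, as given. Now I'll raise the tool and go to the peg, with tool x along world x.

>>> step_arm --motion '[{"dp": [0,0,-62],"twist": [0,0,0],"hand": 0},{"dp": [50,-50,-100],"twist": [0,0,0.12],"hand": 0},{"dp": [90,-90,-109],"twist": [0,0,0.249],"hand": 0},{"dp": [135,-135,-109],"twist": [0,0,0.249],"hand": 0},{"dp": [175,-175,-109],"twist": [0,0,0.249],"hand": 0}]'

```text
clock: 2.02
tool_pos: [0.2781, -0.3972, 0.3312]
eef_rot: [1.0, -0.0, 0.001, 0.001]
contact_force: [1.0, 0.2, 0.2]
opening: 0.499
finger_force: 0.0
```

>>> step_arm --motion '[{"dp": [45,-40,0],"twist": [0,0,0],"hand": 0},{"dp": [90,-80,0],"twist": [0,0,0],"hand": 0},{"dp": [130,-125,0],"twist": [0,0,0],"hand": 0},{"dp": [165,-175,0],"twist": [0,0,0],"hand": 0},{"dp": [195,-225,0],"twist": [0,0,0],"hand": 0}]'

```text
clock: 2.65
tool_pos: [0.4733, -0.1721, 0.3307]
eef_rot: [1.0, 0.0, 0.0, 0.0]
contact_force: [0.2, 0.0, 1.0]
opening: 0.5
finger_force: 0.0
```

>>> step_arm --motion '[{"dp": [5,-60,0],"twist": [0,0,0],"hand": 0},{"dp": [10,-120,0],"twist": [0,0,0],"hand": 0},{"dp": [15,-180,0],"twist": [0,0,0],"hand": 0},{"dp": [20,-240,0],"twist": [0,0,0],"hand": 0},{"dp": [25,-288,0],"twist": [0,0,0],"hand": 0}]'

```text
clock: 3.28
tool_pos: [0.4969, 0.1169, 0.3308]
eef_rot: [1.0, 0.001, 0.0, -0.0]
contact_force: [0.3, -0.3, 0.3]
opening: 0.5
finger_force: 0.0
```

>>> step_arm --motion '[{"dp": [2,1,40],"twist": [0,0,0],"hand": 0},{"dp": [2,1,70],"twist": [0,0,0],"hand": 0},{"dp": [2,1,90],"twist": [0,0,0],"hand": 0},{"dp": [2,1,104],"twist": [0,0,0],"hand": 0},{"dp": [2,1,104],"twist": [0,0,0],"hand": 0}]'

```text
clock: 3.9
tool_pos: [0.4987, 0.1129, 0.226]
eef_rot: [1.0, -0.0, -0.001, 0.0]
contact_force: [-0.2, -0.6, 0.4]
opening: 0.503
finger_force: 0.0
```

>>> step_arm --motion '[{"dp": [0,0,0],"twist": [0,0,0],"hand": -0.8},{"dp": [0,0,0],"twist": [0,0,0],"hand": -0.8},{"dp": [0,0,0],"twist": [0,0,0],"hand": -0.8},{"dp": [0,0,0],"twist": [0,0,0],"hand": -0.8}]' --force 20

```text
clock: 4.4
tool_pos: [0.4992, 0.1131, 0.2268]
eef_rot: [1.0, -0.0, 0.0, -0.0]
contact_force: [-0.3, 0.2, -0.2]
opening: 0.101
finger_force: 0.0
```

Run:
```python
from m import *
s=snap('top'); t=snap('side')
a=s['pixels'][130:240,160:300,::-1]; b=t['pixels'][120:290,190:320,::-1]
f=lambda i,w,h:cv2.resize(i,(w,h),interpolation=cv2.INTER_CUBIC)
cv2.imwrite('pics/crop2.png',np.hstack([f(a,420,330),f(b,378,495)[:330]]))
```

```text
(no output)
```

View pics/crop2.png

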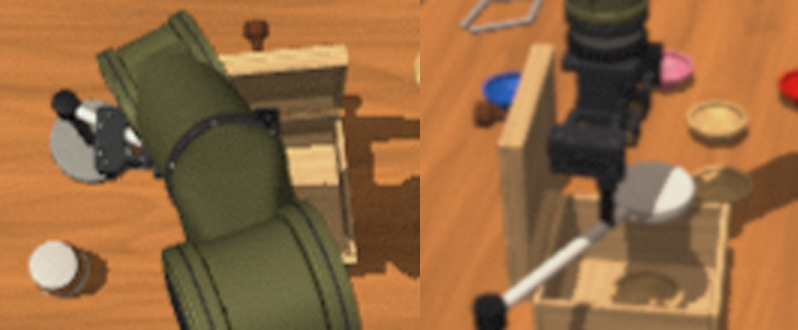

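Run:
```python
from m import *
for n in('side',):
    s=snap(n); P=cloud(s); im=s['pixels'].astype(int)
    m=(P[...,2]>.175)&(P[...,2]<.215)&(im.min(-1)>70)&(im.max(-1)-im.min(-1)<40)&(P[...,0]>.4)&(P[...,0]<.58)&(P[...,1]>0)&(P[...,1]<.26)
    q=P[m]; 
    bar=q[(q[:,1]>.13)]; 
    for y in np.arange(.13,.25,.015):
        k=bar[abs(bar[:,1]-y)<.008]; print(y.round(3),len(k),k.mean(0).round(4) if len(k) else '')
    hd=q[q[:,1]<.1]; print('head',hd.min(0),hd.max(0),circ(hd))
    im2=im.max(-1)<70
    for z in np.arange(.195,.262,.006):
        k=P[im2&(abs(P[...,2]-z)<.003)&(abs(P[...,0]-.5)<.05)&(abs(P[...,1]-.115)<.06)]
        print(z.round(3),len(k), k.min(0).round(3) if len(k) else'',k.max(0).round(3) if len(k) else '')
```

```text
0.13 9 [0.5088 0.1357 0.1977]
0.145 26 [0.5144 0.1444 0.1981]
0.16 26 [0.522  0.1598 0.198 ]
0.175 23 [0.5281 0.1747 0.1978]
0.19 24 [0.5359 0.1908 0.1985]
0.205 25 [0.5429 0.2048 0.1986]
0.22 28 [0.5498 0.2204 0.1984]
0.235 21 [0.5567 0.234  0.1977]
head [0.42783547 0.01008878 0.18533928] [0.50345799 0.09918028 0.20618427] (array([0.4682892, 0.0582797]), np.float64(0.030919772284614268))
0.195 1 [0.498 0.117 0.196] [0.498 0.117 0.196]
0.201 5 [0.495 0.112 0.2  ] [0.5   0.121 0.203]
0.207 8 [0.498 0.115 0.204] [0.507 0.121 0.209]
0.213 8 [0.495 0.114 0.21 ] [0.506 0.121 0.216]
0.219 8 [0.495 0.112 0.217] [0.505 0.123 0.221]
0.225 10 [0.496 0.112 0.223] [0.506 0.123 0.228]
0.231 6 [0.495 0.112 0.228] [0.506 0.125 0.233]
0.237 7 [0.497 0.117 0.234] [0.506 0.122 0.239]
0.243 2 [0.492 0.125 0.245] [0.495 0.126 0.246]
0.249 4 [0.489 0.126 0.246] [0.498 0.13  0.251]
0.255 9 [0.489 0.127 0.252] [0.503 0.133 0.256]
0.261 5 [0.491 0.13  0.258] [0.501 0.136 0.261]
```

>>> step_arm --motion '[{"dp": [0,0,0],"twist": [0,0,0],"hand": -1},{"dp": [0,0,0],"twist": [0,0,0],"hand": -1},{"dp": [0,0,0],"twist": [0,0,0],"hand": -1}]' --force 20

```text
clock: 4.92
tool_pos: [0.4991, 0.1131, 0.2266]
eef_rot: [1.0, -0.0, 0.0, 0.0]
contact_force: [-0.9, 0.2, 0.8]
opening: 0.007
finger_force: 0.0
```

Run:
```python
from m import *
t=snap('side');P=cloud(t)
save(t,'crop3.png',(225,140,290,215),8)
print(pix(t,[.499,.113,.204]),pix(t,[.499,.113,.2266]))
for v in range(168,206,3): print(v,[(u,*P[v,u].round(3).tolist()) for u in range(248,262,3)])
```

```text
(np.float64(254.93943794790144), np.float64(193.91666198421575)) (np.float64(254.80408518594444), np.float64(187.5393042263501))
168 [(248, 0.494, 0.2, 0.351), (251, 0.487, 0.198, 0.351), (254, 0.479, 0.198, 0.352), (257, 0.472, 0.193, 0.349), (260, 0.465, 0.19, 0.348)]
171 [(248, 0.493, 0.206, 0.346), (251, 0.485, 0.206, 0.347), (254, 0.477, 0.207, 0.349), (257, 0.47, 0.205, 0.348), (260, 0.465, 0.194, 0.342)]
174 [(248, 0.493, 0.204, 0.335), (251, 0.485, 0.207, 0.338), (254, 0.478, 0.201, 0.336), (257, 0.47, 0.204, 0.339), (260, 0.465, 0.193, 0.332)]
177 [(248, 0.495, 0.199, 0.322), (251, 0.489, 0.194, 0.32), (254, 0.479, 0.2, 0.325), (257, 0.472, 0.197, 0.325), (260, 0.465, 0.192, 0.322)]
180 [(248, 0.496, 0.196, 0.311), (251, 0.489, 0.194, 0.31), (254, 0.48, 0.196, 0.313), (257, 0.471, 0.2, 0.317), (260, 0.465, 0.193, 0.313)]
183 [(248, 0.604, -0.207, 0.002), (251, 0.506, 0.126, 0.251), (254, 0.497, 0.128, 0.253), (257, 0.489, 0.125, 0.252), (260, 0.497, 0.055, 0.202)]
186 [(248, 0.599, -0.187, 0.003), (251, 0.508, 0.119, 0.235), (254, 0.5, 0.119, 0.236), (257, 0.503, 0.071, 0.20
[... 197 characters left out ...]
051, 0.081), (251, 0.509, 0.117, 0.212), (254, 0.5, 0.118, 0.214), (257, 0.496, 0.099, 0.201), (260, 0.489, 0.093, 0.198)]
195 [(248, 0.564, -0.053, 0.066), (251, 0.51, 0.117, 0.201), (254, 0.5, 0.12, 0.205), (257, 0.495, 0.106, 0.196), (260, 0.524, -0.057, 0.07)]
198 [(248, 0.515, 0.13, 0.199), (251, 0.507, 0.127, 0.199), (254, 0.499, 0.127, 0.2), (257, 0.533, -0.051, 0.061), (260, 0.523, -0.052, 0.061)]
201 [(248, 0.512, 0.144, 0.2), (251, 0.504, 0.139, 0.198), (254, 0.544, -0.052, 0.045), (257, 0.534, -0.054, 0.046), (260, 0.524, -0.056, 0.046)]
204 [(248, 0.512, 0.145, 0.19), (251, 0.554, -0.053, 0.03), (254, 0.545, -0.056, 0.03), (257, 0.534, -0.054, 0.033), (260, 0.524, -0.056, 0.033)]
```

View pics/crop3.png

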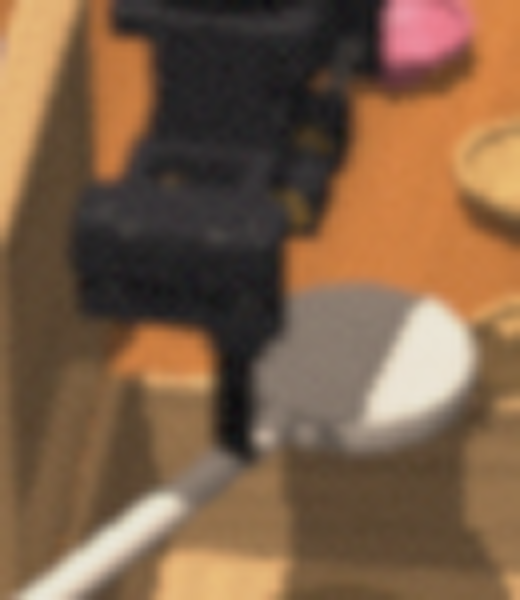

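The closed fingers show in this view with their tips at z≈0.245, about 40 mm higher than the reported pose implies; the peg stands just below them. I'll open up and check that offset in the image before going lower.

>>> step_arm --motion '[{"dp": [3,1,0],"twist": [0,0,0],"hand": 0},{"dp": [3,1,0],"twist": [0,0,0],"hand": 0},{"dp": [3,1,3],"twist": [0,0,0],"hand": 0},{"dp": [3,1,5],"twist": [0,0,0],"hand": 0}]'

```text
clock: 5.48
tool_pos: [0.502, 0.1121, 0.2213]
eef_rot: [1.0, -0.0, -0.0, 0.0]
contact_force: [0.3, -0.6, -0.5]
opening: 0.43
finger_force: 0.0
```

Run:
```python
from m import *
st=r.get_state(); print(st['tool_pos'],st['contact_force'],st['q'].round(4),r.tip_reach)
for n in('side','top'):
    s=snap(n);P=cloud(s); im=s['pixels'].astype(int).max(-1)
    for sgn in (1,-1):
        y=.113+sgn*.031
        m=(im<75)&(abs(P[...,0]-.502)<.012)&(abs(P[...,1]-y)<.012)&(P[...,2]>.2)&(P[...,2]<.3)
        q=P[m]; print(n,sgn,len(q), q.min(0).round(3) if len(q) else '',q.max(0).round(3) if len(q) else '', np.sort(q[:,2])[:6].round(3))
t=snap('side'); save(t,'crop4.png',(225,140,290,215),6)
```

```text
[0.50195599 0.11209742 0.22130132] [ 0.30712156 -0.60370075 -0.52941995] [-0.1496  0.5507 -0.2512  1.8941  0.1984  0.721  -2.0857] 0.022
side 1 45 [0.491 0.14  0.244] [0.508 0.15  0.267] [0.244 0.244 0.244 0.245 0.245 0.245]
side -1 2 [0.492 0.081 0.289] [0.493 0.086 0.297] [0.289 0.297]
top 1 0   []
top -1 0   []
```

View pics/crop4.png

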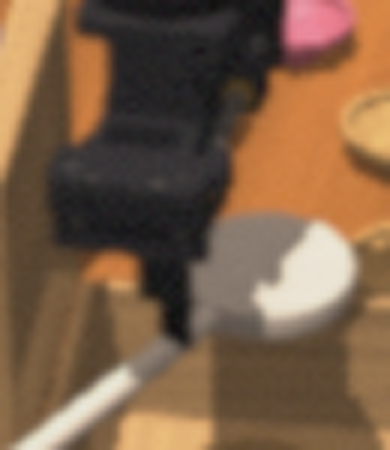

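The images show the tips at z≈0.243 while the reported TCP is 0.221. So in this scene the real height is about 42 mm above what the report implies, and I'll use tip z ≈ reported z + 0.021. Descending 37 mm around the peg.

>>> step_arm --motion '[{"dp": [0,0,12],"twist": [0,0,0],"hand": 0},{"dp": [0,0,24],"twist": [0,0,0],"hand": 0},{"dp": [0,0,36],"twist": [0,0,0],"hand": 0},{"dp": [0,0,36],"twist": [0,0,0],"hand": 0}]'

```text
clock: 6.12
tool_pos: [0.5019, 0.112, 0.1847]
eef_rot: [1.0, -0.0, -0.0, 0.0]
contact_force: [-0.4, -0.0, 0.4]
opening: 0.501
finger_force: 0.0
```

>>> step_arm --motion '[{"dp": [0,0,0],"twist": [0,0,0],"hand": -1},{"dp": [0,0,0],"twist": [0,0,0],"hand": -1},{"dp": [0,0,0],"twist": [0,0,0],"hand": -1},{"dp": [0,0,0],"twist": [0,0,0],"hand": -1}]' --force 20

```text
clock: 6.62
tool_pos: [0.5027, 0.1138, 0.1855]
eef_rot: [1.0, 0.0, 0.001, -0.001]
contact_force: [1.2, 4.7, -3.3]
opening: 0.175
finger_force: 20.0
```

>>> step_arm --motion '[{"dp": [-13.5,-7,0],"twist": [0,0,0],"hand": -1},{"dp": [-26,-15,0],"twist": [0,0,0],"hand": -1},{"dp": [-37.5,-24,0],"twist": [0,0,0],"hand": -1},{"dp": [-48,-34,0],"twist": [0,0,0],"hand": -1},{"dp": [-58,-44.5,0],"twist": [0,0,0],"hand": -1}]'

```text
clock: 7.25
tool_pos: [0.4433, 0.1563, 0.1855]
eef_rot: [1.0, -0.001, -0.0, 0.001]
contact_force: [3.5, -1.1, -3.8]
opening: 0.172
finger_force: 20.0
```

>>> step_arm --motion '[{"dp": [-9,-11.5,0],"twist": [0,0,0],"hand": -1},{"dp": [-17,-24,0],"twist": [0,0,0],"hand": -1},{"dp": [-24,-37.5,0],"twist": [0,0,0],"hand": -1},{"dp": [-29,-50.5,0],"twist": [0,0,0],"hand": -1},{"dp": [-34,-64.5,0],"twist": [0,0,0],"hand": -1}]'

```text
clock: 7.88
tool_pos: [0.4068, 0.2202, 0.1853]
eef_rot: [1.0, -0.0, -0.002, 0.002]
contact_force: [-3.6, -4.3, 2.9]
opening: 0.18
finger_force: 20.0
```

>>> step_arm --motion '[{"dp": [-2,-7,0],"twist": [0,0,0],"hand": -1},{"dp": [-3,-14,0],"twist": [0,0,0],"hand": -1},{"dp": [-3,-14,0],"twist": [0,0,0],"hand": -1}]'

```text
clock: 8.25
tool_pos: [0.4053, 0.2248, 0.185]
eef_rot: [1.0, -0.003, -0.003, 0.009]
contact_force: [0.7, -21.3, 11.5]
opening: 0.168
finger_force: 19.9
```

>>> step_arm --motion '[{"dp": [0,7,0],"twist": [0,0,0],"hand": -1},{"dp": [0,9,0],"twist": [0,0,0],"hand": 0},{"dp": [0,9,0],"twist": [0,0,0],"hand": 0},{"dp": [0,9,-50],"twist": [0,0,0],"hand": 0},{"dp": [0,9,-110],"twist": [0,0,0],"hand": 0}]'

```text
clock: 8.88
tool_pos: [0.4066, 0.2273, 0.2964]
eef_rot: [1.0, 0.001, -0.001, -0.0]
contact_force: [1.3, 0.4, -0.3]
opening: 0.496
finger_force: 0.0
```

>>> step_arm --motion '[{"dp": [0,60,0],"twist": [0,0,0],"hand": 0},{"dp": [0,120,0],"twist": [0,0,0],"hand": 0},{"dp": [0,180,0],"twist": [0,0,0],"hand": 0},{"dp": [0,240,0],"twist": [0,0,0],"hand": 0},{"dp": [0,300,0],"twist": [0,0,0],"hand": 0}]'

```text
clock: 9.5
tool_pos: [0.4082, -0.0747, 0.2961]
eef_rot: [1.0, 0.001, 0.001, -0.0]
contact_force: [1.1, -0.4, -0.5]
opening: 0.506
finger_force: 0.0
```

>>> step_arm --motion '[{"dp": [0,60,0],"twist": [0,0,0],"hand": 0},{"dp": [0,120,0],"twist": [0,0,0],"hand": 0}]'

```text
clock: 9.75
tool_pos: [0.4083, -0.195, 0.296]
eef_rot: [1.0, 0.001, 0.001, 0.0]
contact_force: [1.1, 0.1, 0.2]
opening: 0.5
finger_force: 0.0
```

```bash
cat > look.py <<'E'
from m import *
st=r.get_state(); print(st['clock'],st['tool_pos'].round(4))
for n in('top','side'):
    s=snap(n);P=cloud(s); im=s['pixels'].astype(int)
    wood=(im[...,0]>im[...,2]+25)
    m=(P[...,2]>.18)&(P[...,2]<.215)&(im.min(-1)>70)&(im.max(-1)-im.min(-1)<40)&(P[...,0]>.27)&(P[...,0]<.58)&(P[...,1]>.1)&(P[...,1]<.33)
    q=P[m]; k=q[(q[:,0]>.42)&(q[:,0]<.56)]
    if len(k)>20:
        vx,vy,x0,y0=cv2.fitLine(k[:,:2].astype(np.float32),cv2.DIST_HUBER,0,.01,.01).ravel(); print(n,'arm dir',np.degrees(np.arctan2(-abs(vy)*np.sign(vx*vy),-abs(vx))).round(1),x0,y0)
    for _,c in find(n,s,'bowl1'):
        q=P[(np.hypot(P[...,0]-c[0],P[...,1]-c[1])<.055)&(P[...,2]>c[2]+.002)&(P[...,2]<c[2]+.03)&wood] if 0 else P[(np.hypot(P[...,0]-c[0],P[...,1]-c[1])<.05)&(P[...,2]>.026)&(P[...,2]<.042)]
        if len(q)<20: print(c,len(q)); continue
        u,v=pix(s,c); col=im[int(v)-3:int(v)+4,int(u)-3:int(u)+4].mean((0,1)).astype(int)
        cc,rr=circ(q); print(n,'net',c,'fit',cc.round(4),rr.round(4),len(q),'ext',((q.min(0)+q.max(0))/2)[:2].round(4),col)
E
python3 look.py
python3 - <<'E'
from m import *
s=snap('top');P=cloud(s); save(s,'top5.png',(200,110,410,250),3.5)
for z0,z1 in ((.015,.03),(.03,.05)):
    q=P[(P[...,2]>z0)&(P[...,2]<z1)&(abs(P[...,0]-.49)<.075)&(abs(P[...,1]-.035)<.075)]; print(len(q),q.min(0),q.max(0),circ(q))
E
```

```text
9.75 [ 0.4083 -0.195   0.296 ]
top arm dir -166.0 0.49559852 0.24612086
top net [ 0.675 -0.196  0.025] fit [ 0.669  -0.1935] 0.0364 104 ext [ 0.6696 -0.1929] [230 191 117]
top net [ 0.755 -0.369  0.023] fit [ 0.7528 -0.3646] 0.0366 104 ext [ 0.7535 -0.3645] [ 37  89 181]
top net [ 0.558 -0.466  0.019] fit [ 0.558  -0.4649] 0.0364 116 ext [ 0.5578 -0.4655] [231 139 159]
[ 0.223 -0.389  0.059] 0
top net [0.485 0.03  0.028] fit [0.4803 0.028 ] 0.0324 180 ext [0.481 0.029] [230 195 120]
top net [ 0.628 -0.353  0.02 ] fit [ 0.6103 -0.3476] 0.0343 56 ext [ 0.6216 -0.3486] [217 175 108]
top net [ 0.357 -0.462  0.021] fit [ 0.3586 -0.456 ] 0.0365 120 ext [ 0.3585 -0.4566] [113  17  15]
side arm dir -165.6 0.48859742 0.2483433
side net [ 0.562 -0.476  0.03 ] fit [ 0.5589 -0.4653] 0.0362 83 ext [ 0.5606 -0.4689] [216 124 138]
side net [ 0.464 -0.362  0.032] fit [ 0.4657 -0.347 ] 0.0361 80 ext [ 0.4653 -0.3499] [213 170 104]
side net [ 0.612 -0.36   0.027] fit [ 0.6093 -0.3473] 0.0357 81 ext [ 0.6082 -0.3509] [219 173 106]
side net [0.492 0.01  0.031] fit [0.4872 0.0204] 0.0267 127 ext [0.4917 0.019 ] [215 170 104]
side net [ 0.36  -0.476  0.027] fit [ 0.359  -0.4591] 0.0345 74 ext [ 0.3589 -0.4666] [105  30  22]
side net [ 0.438 -0.212  0.026] fit [ 0.436  -0.1996] 0.0362 102 ext [ 0.4373 -0.2016] [224 178 109]
side net [ 0.771 -0.372  0.023] fit [ 0.7574 -0.3644] 0.0334 58 ext [ 0.769  -0.3663] [ 41  83 158]
202 [ 0.42940859 -0.02483532  0.01505186] [0.56415155 0.10568213 0.02997118] (array([0.49183985, 0.03729294]), np.float64(0.03165492890633587))
155 [ 0.44172833 -0.00917791  0.03002734] [0.51971597 0.06716998 0.0473308 ] (array([0.47995712, 0.02828248]), np.float64(0.03495811907269657))
```

View pics/top5.png

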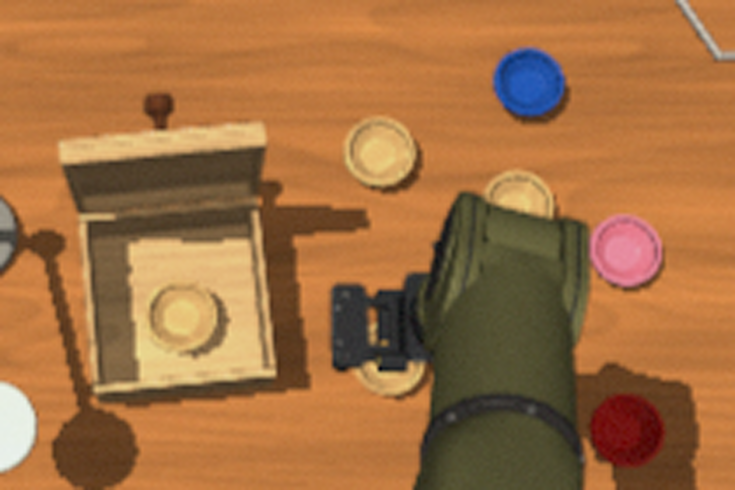

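Lamp arm now at -166° and hard against its stop (21 N of resistance against the usual 1.5 N). Bowl6 is at (0.480, 0.028). Before the pinches I'll calibrate the tip height by touching a clear spot on the bench, (0.54, -0.25).

>>> step_arm --motion '[{"dp": [60,25,0],"twist": [0,0,0],"hand": -1},{"dp": [110,45,40],"twist": [0,0,0],"hand": -1},{"dp": [132,55,90],"twist": [0,0,0],"hand": -1},{"dp": [132,55,150],"twist": [0,0,0],"hand": -1},{"dp": [132,55,210],"twist": [0,0,0],"hand": -1}]'

```text
clock: 10.62
tool_pos: [0.5409, -0.2456, 0.084]
eef_rot: [1.0, 0.002, 0.001, -0.001]
contact_force: [1.4, -0.2, -0.4]
opening: 0.007
finger_force: 0.0
```

>>> step_arm --motion '[{"dp": [0,0,50],"twist": [0,0,0],"hand": -1},{"dp": [0,0,80],"twist": [0,0,0],"hand": -1},{"dp": [0,0,94],"twist": [0,0,0],"hand": -1},{"dp": [0,0,99],"twist": [0,0,0],"hand": -1},{"dp": [0,0,101],"twist": [0,0,0],"hand": -1}]'

```text
clock: 11.25
tool_pos: [0.5402, -0.2486, -0.0145]
eef_rot: [1.0, 0.0, 0.001, 0.0]
contact_force: [0.4, 1.1, -0.2]
opening: 0.004
finger_force: 0.0
```

>>> step_arm --motion '[{"dp": [0,0,3],"twist": [0,0,0],"hand": -1},{"dp": [0,0,5],"twist": [0,0,0],"hand": -1},{"dp": [0,0,6],"twist": [0,0,0],"hand": -1}]'

```text
clock: 11.62
tool_pos: [0.5402, -0.2491, -0.0167]
eef_rot: [1.0, -0.0, 0.001, 0.001]
contact_force: [-6.5, 4.9, 37.8]
opening: 0.003
finger_force: 19.1
```

>>> step_arm --motion '[{"dp": [0,0,2],"twist": [0,0,0],"hand": -1},{"dp": [0,0,4],"twist": [0,0,0],"hand": -1}]'

```text
clock: 11.88
tool_pos: [0.5402, -0.2492, -0.0169]
eef_rot: [1.0, -0.0, 0.002, 0.001]
contact_force: [-14.3, 8.5, 77.1]
opening: 0.009
finger_force: 38.8
```

Bench contact came at reported z −0.0168, so tip z = reported + 0.017. For the rim pinch that means reported z ≈ 0.010. Next is bowl C at (0.4355, -0.1995), gripped on its -y side.

>>> step_arm --motion '[{"dp": [0,0,-50],"twist": [0,0,0],"hand": -0.3},{"dp": [0,0,-100],"twist": [0,0,0],"hand": -0.3},{"dp": [-52,-6,-105],"twist": [0,0,0],"hand": -0.3},{"dp": [-104,-12,-105],"twist": [0,0,0],"hand": -0.3},{"dp": [-104,-12,-105],"twist": [0,0,0],"hand": -0.3}]'

```text
clock: 12.5
tool_pos: [0.4294, -0.2367, 0.0805]
eef_rot: [1.0, -0.001, -0.003, -0.0]
contact_force: [0.9, 0.0, -0.3]
opening: 0.346
finger_force: 0.0
```

>>> step_arm --motion '[{"dp": [6,0,30],"twist": [0,0,0],"hand": -0.3},{"dp": [6,0,55],"twist": [0,0,0],"hand": -0.3},{"dp": [6,0,67],"twist": [0,0,0],"hand": -0.3},{"dp": [6,0,71],"twist": [0,0,0],"hand": -0.3},{"dp": [6,0,71],"twist": [0,0,0],"hand": -0.3}]'

```text
clock: 13.12
tool_pos: [0.4415, -0.2371, 0.0089]
eef_rot: [1.0, -0.0, 0.0, 0.0]
contact_force: [-0.1, 0.2, -0.3]
opening: 0.354
finger_force: 0.0
```

>>> step_arm --motion '[{"dp": [0,0,0],"twist": [0,0,0],"hand": -1},{"dp": [0,0,0],"twist": [0,0,0],"hand": -1},{"dp": [0,0,0],"twist": [0,0,0],"hand": -1},{"dp": [0,0,0],"twist": [0,0,0],"hand": -1}]' --force 35

```text
clock: 13.62
tool_pos: [0.4413, -0.2372, 0.0088]
eef_rot: [1.0, -0.0, 0.0, 0.0]
contact_force: [0.1, -0.8, 1.8]
opening: 0.065
finger_force: 34.3
```

>>> step_arm --motion '[{"dp": [0,0,-20],"twist": [0,0,0],"hand": -1},{"dp": [0,0,-60],"twist": [0,0,0],"hand": -1},{"dp": [0,0,-110],"twist": [0,0,0],"hand": -1},{"dp": [0,0,-145],"twist": [0,0,0],"hand": -1},{"dp": [0,0,-145],"twist": [0,0,0],"hand": -1}]'

```text
clock: 14.25
tool_pos: [0.4424, -0.2376, 0.1558]
eef_rot: [1.0, -0.0, 0.002, 0.001]
contact_force: [0.2, 0.4, -1.2]
opening: 0.061
finger_force: 34.3
```

```bash
cat > held.py <<'E'
from m import *
st=r.get_state(); t=st['tool_pos']; print(st['clock'],t.round(4),st['opening'])
zr=t[2]+.023  # rim height expected (held ~6mm below rim)
for n in('side','top'):
    s=snap(n);P=cloud(s); im=s['pixels'].astype(int)
    m=(im[...,0]>im[...,2]+40)&(im.max(-1)>90)&(abs(P[...,0]-t[0])<.065)&(P[...,1]>t[1]-.02)&(P[...,1]<t[1]+.1)&(abs(P[...,2]-zr)<.035)
    q=P[m]; 
    if len(q)<20: print(n,len(q)); continue
    top=q[q[:,2]>np.percentile(q[:,2],97)-.006]; c,rr=circ(top)
    A=np.c_[top[:,:2]-t[:2],np.ones(len(top))]; pl=np.linalg.lstsq(A,top[:,2],rcond=None)[0]
    print(n,len(q),len(top),'z',top[:,2].mean().round(4),'exp',zr.round(4),'c-rel',(c-t[:2]).round(4),rr.round(4),'ext',((q.min(0)+q.max(0))/2-t)[:2].round(4),(q.max(0)-q.min(0)).round(3),'slope',pl[:2].round(3))
    if n=='side': u,v=map(int,pix(s,t)); save(s,'held%d.png'%int(st['clock']*10),(max(u-50,0),v-40,u+50,v+50),4)
E
python3 held.py
```

```text
14.25 [ 0.4424 -0.2376  0.1558] 0.061100122070755124
side 259 78 z 0.1799 exp 0.1788 c-rel [-0.0023  0.0383] 0.0366 ext [-0.0022  0.0399] [0.079 0.081 0.045] slope [-0.004 -0.017]
top 129 34 z 0.1771 exp 0.1788 c-rel [-0.0057  0.0377] 0.0358 ext [-0.0064  0.0386] [0.074 0.059 0.029] slope [0.001 0.009]
```

>>> step_arm --motion '[{"dp": [12,-55,0],"twist": [0,0,0],"hand": -1},{"dp": [24,-110,0],"twist": [0,0,0],"hand": -1},{"dp": [34,-170,0],"twist": [0,0,0],"hand": -1},{"dp": [42,-228,0],"twist": [0,0,0],"hand": -1},{"dp": [42,-228,0],"twist": [0,0,0],"hand": -1}]'

```text
clock: 14.98
tool_pos: [0.4828, -0.0023, 0.152]
eef_rot: [1.0, 0.006, -0.001, -0.001]
contact_force: [-0.3, -0.9, -0.8]
opening: 0.067
finger_force: 34.3
```

```bash
python3 held.py
python3 - <<'E'
from m import *
s=snap('side');P=cloud(s)
q=P[(P[...,2]>.035)&(P[...,2]<.047)&(abs(P[...,0]-.48)<.06)&(abs(P[...,1]-.03)<.06)]; print(len(q),circ(q),q.min(0),q.max(0))
E
```

```text
14.975 [ 0.4828 -0.0023  0.152 ] 0.06673663889962085
side 347 115 z 0.1751 exp 0.175 c-rel [-0.0027  0.0374] 0.0372 ext [-0.0029  0.0395] [0.079 0.08  0.039] slope [-0.012  0.006]
top 4
65 (array([0.48198806, 0.02683859]), np.float64(0.03534186901779619)) [ 0.4647252  -0.01372584  0.03543022] [0.52054514 0.05052785 0.04446313]
```

>>> step_arm --motion '[{"dp": [0,0,0],"twist": [0,0,0],"hand": -1},{"dp": [0,0,30],"twist": [0,0,0],"hand": -1},{"dp": [0,0,60],"twist": [0,0,0],"hand": -1},{"dp": [0,0,60],"twist": [0,0,0],"hand": -1}]'

```text
clock: 15.62
tool_pos: [0.4814, -0.0104, 0.0921]
eef_rot: [1.0, -0.001, -0.002, 0.0]
contact_force: [0.2, 0.2, -0.5]
opening: 0.063
finger_force: 34.3
```

>>> step_arm --motion '[{"dp": [3,0,25],"twist": [0,0,0],"hand": -1},{"dp": [3,0,40],"twist": [0,0,0],"hand": -1},{"dp": [3,0,52],"twist": [0,0,0],"hand": -1},{"dp": [3,0,58],"twist": [0,0,0],"hand": -1},{"dp": [3,0,60],"twist": [0,0,0],"hand": -1}]'

```text
clock: 16.25
tool_pos: [0.4861, -0.0089, 0.0335]
eef_rot: [1.0, -0.0, -0.0, 0.0]
contact_force: [0.2, -0.5, -1.2]
opening: 0.062
finger_force: 34.3
```

>>> step_arm --motion '[{"dp": [0,0,3],"twist": [0,0,0],"hand": -1},{"dp": [0,0,3],"twist": [0,0,0],"hand": -1},{"dp": [0,0,3],"twist": [0,0,0],"hand": -0.6},{"dp": [0,0,3],"twist": [0,0,0],"hand": -0.6},{"dp": [0,0,0],"twist": [0,0,0],"hand": -0.6}]'

```text
clock: 16.88
tool_pos: [0.4861, -0.0089, 0.0337]
eef_rot: [1.0, -0.0, -0.0, 0.0]
contact_force: [-0.1, -0.1, -0.4]
opening: 0.198
finger_force: 0.0
```

>>> step_arm --motion '[{"dp": [0,0,-30],"twist": [0,0,0],"hand": -0.6},{"dp": [0,0,-70],"twist": [0,0,0],"hand": -0.6},{"dp": [0,0,-125],"twist": [0,0,0],"hand": -0.3},{"dp": [0,50,-130],"twist": [0,0,0],"hand": -0.3},{"dp": [0,110,-130],"twist": [0,0,0],"hand": -0.3}]'

```text
clock: 17.5
tool_pos: [0.4872, -0.1189, 0.1651]
eef_rot: [1.0, 0.002, 0.002, -0.0]
contact_force: [0.8, 0.3, -0.0]
opening: 0.351
finger_force: 0.0
```

>>> step_arm --motion '[{"dp": [0,60,0],"twist": [0,0,0],"hand": -0.3},{"dp": [0,120,0],"twist": [0,0,0],"hand": -0.3},{"dp": [0,180,0],"twist": [0,0,0],"hand": -0.3},{"dp": [-10,240,0],"twist": [0,0,0],"hand": -0.3},{"dp": [-20,264,0],"twist": [0,0,0],"hand": -0.3}]'

```text
clock: 18.12
tool_pos: [0.4639, -0.3878, 0.1636]
eef_rot: [1.0, -0.003, -0.0, 0.001]
contact_force: [-0.4, 1.1, -1.1]
opening: 0.351
finger_force: 0.0
```

```bash
cat > stack.py <<'E'
from m import *
import sys
for n in('top','side'):
    s=snap(n);P=cloud(s)
    b=P[(abs(P[...,0]-.48)<.055)&(abs(P[...,1]-.028)<.055)&(P[...,2]<.13)]
    zt=np.percentile(b[:,2],99.5); q=b[b[:,2]>zt-.008]; c,rr=circ(q)
    A=np.c_[q[:,:2]-c,np.ones(len(q))]; pl=np.linalg.lstsq(A,q[:,2],rcond=None)[0]
    print(n,'rim z',zt.round(4),'median',np.median(q[:,2]).round(4),'c',c.round(4),rr.round(4),'slope',pl[:2].round(3))
    for x,y in eval(sys.argv[1]) if len(sys.argv)>1 else []:
        q,_=ring(P,0,(x,y),.026,.042,.065); print('  bowl',x,y,len(q),[v.round(4) for v in circ(q)] if len(q)>20 else '')
st=r.get_state(); print(st['clock'],st['tool_pos'].round(4))
E
python3 stack.py "[(.465,-.3465),(.6085,-.3465),(.669,-.1935)]"
```

```text
top rim z 0.0595 median 0.0551 c [0.4819 0.0274] 0.0371 slope [ 0.013 -0.015]
  bowl 0.465 -0.3465 91 [array([ 0.4643, -0.3467]), np.float64(0.0365)]
  bowl 0.6085 -0.3465 105 [array([ 0.608 , -0.3464]), np.float64(0.0366)]
  bowl 0.669 -0.1935 63 [array([ 0.7102, -0.1883]), np.float64(0.0352)]
side rim z 0.0591 median 0.0545 c [0.4832 0.0278] 0.0361 slope [-0.003 -0.002]
  bowl 0.465 -0.3465 100 [array([ 0.4651, -0.3461]), np.float64(0.0362)]
  bowl 0.6085 -0.3465 95 [array([ 0.6086, -0.3453]), np.float64(0.0366)]
  bowl 0.669 -0.1935 6 
18.225 [ 0.4631 -0.3871  0.1635]
```

Bowl nested: rim z ≈0.0545 against an expected 0.0535, level. The bowl that was at (0.669, -0.194) has been knocked to about (0.71, -0.19), so I'll re-measure it later. Now bowl D.

>>> step_arm --motion '[{"dp": [1.5,-3.5,50],"twist": [0,0,0],"hand": -0.3},{"dp": [1.5,-3.5,100],"twist": [0,0,0],"hand": -0.3},{"dp": [1.5,-3.5,135],"twist": [0,0,0],"hand": -0.3},{"dp": [1.5,-3.5,149],"twist": [0,0,0],"hand": -0.3},{"dp": [1.5,-3.5,153],"twist": [0,0,0],"hand": -0.3}]'

```text
clock: 18.85
tool_pos: [0.4682, -0.3782, 0.0106]
eef_rot: [1.0, 0.001, 0.0, -0.0]
contact_force: [-0.4, -0.1, -0.0]
opening: 0.35
finger_force: 0.0
```

>>> step_arm --motion '[{"dp": [0,0,0],"twist": [0,0,0],"hand": -0.3}]'

```text
clock: 18.98
tool_pos: [0.4685, -0.3794, 0.0117]
eef_rot: [1.0, 0.0, 0.001, 0.0]
contact_force: [0.1, -0.2, 0.3]
opening: 0.352
finger_force: 0.0
```

>>> step_arm --motion '[{"dp": [-3.5,4,1.5],"twist": [0,0,0],"hand": -0.3},{"dp": [-3.5,4,1.5],"twist": [0,0,0],"hand": -1},{"dp": [-3.5,4,1.5],"twist": [0,0,0],"hand": -1},{"dp": [-3.5,4,1.5],"twist": [0,0,0],"hand": -1},{"dp": [-3.5,4,1.5],"twist": [0,0,0],"hand": -1}]'

```text
clock: 19.6
tool_pos: [0.4642, -0.3836, 0.0092]
eef_rot: [1.0, -0.0, 0.0, 0.0]
contact_force: [-0.2, -0.3, 1.6]
opening: 0.064
finger_force: 34.4
```

>>> step_arm --motion '[{"dp": [0,0,-20],"twist": [0,0,0],"hand": -1},{"dp": [0,0,-60],"twist": [0,0,0],"hand": -1},{"dp": [0,0,-110],"twist": [0,0,0],"hand": -1},{"dp": [0,0,-160],"twist": [0,0,0],"hand": -1},{"dp": [0,0,-160],"twist": [0,0,0],"hand": -1}]'

```text
clock: 20.23
tool_pos: [0.4666, -0.3851, 0.1744]
eef_rot: [1.0, -0.0, 0.004, 0.003]
contact_force: [0.0, -1.1, -0.8]
opening: 0.061
finger_force: 34.4
```

```bash
python3 held.py
```

```text
20.225 [ 0.4666 -0.3851  0.1744] 0.06117489654308055
side 226 64 z 0.1991 exp 0.1974 c-rel [0.0006 0.0391] 0.036 ext [-0.0002  0.0379] [0.078 0.083 0.059] slope [ 0.007 -0.046]
top 126 35 z 0.1944 exp 0.1974 c-rel [-0.0003  0.0383] 0.038 ext [-0.0055  0.0423] [0.071 0.069 0.029] slope [ 0.027 -0.021]
```

>>> step_arm --motion '[{"dp": [3,-60,0],"twist": [0,0,0],"hand": -1},{"dp": [6,-120,0],"twist": [0,0,0],"hand": -1},{"dp": [9,-180,0],"twist": [0,0,0],"hand": -1},{"dp": [12,-240,0],"twist": [0,0,0],"hand": -1},{"dp": [15,-300,0],"twist": [0,0,0],"hand": -1}]'

```text
clock: 20.95
tool_pos: [0.4778, -0.0814, 0.168]
eef_rot: [1.0, -0.0, -0.001, -0.0]
contact_force: [0.6, -0.2, -0.6]
opening: 0.058
finger_force: 34.4
```

>>> step_arm --motion '[{"dp": [1,-45,0],"twist": [0,0,0],"hand": -1},{"dp": [1,-75,0],"twist": [0,0,0],"hand": -1},{"dp": [1,-75,20],"twist": [0,0,0],"hand": -1},{"dp": [1,-75,50],"twist": [0,0,0],"hand": -1},{"dp": [1,-75,60],"twist": [0,0,0],"hand": -1}]'

```text
clock: 21.58
tool_pos: [0.478, -0.0084, 0.107]
eef_rot: [1.0, 0.0, -0.003, 0.0]
contact_force: [-0.5, -0.4, 0.0]
opening: 0.063
finger_force: 34.4
```

>>> step_arm --motion '[{"dp": [0,0,0],"twist": [0,0,0],"hand": -1}]'

```text
clock: 21.7
tool_pos: [0.4791, -0.0085, 0.1083]
eef_rot: [1.0, -0.0, -0.001, 0.0]
contact_force: [0.0, -0.9, 0.1]
opening: 0.061
finger_force: 34.4
```

>>> step_arm --motion '[{"dp": [3.5,1.5,25],"twist": [0,0,0],"hand": -1},{"dp": [3.5,1.5,45],"twist": [0,0,0],"hand": -1},{"dp": [3.5,1.5,55],"twist": [0,0,0],"hand": -1},{"dp": [3.5,1.5,59],"twist": [0,0,0],"hand": -1},{"dp": [3.5,1.5,60],"twist": [0,0,0],"hand": -1}]'

```text
clock: 22.32
tool_pos: [0.4839, -0.0099, 0.0495]
eef_rot: [1.0, -0.0, 0.0, 0.0]
contact_force: [0.3, 0.0, -0.8]
opening: 0.064
finger_force: 34.4
```

>>> step_arm --motion '[{"dp": [0,0,2],"twist": [0,0,0],"hand": -1},{"dp": [0,0,3],"twist": [0,0,0],"hand": -1}]'

```text
clock: 22.58
tool_pos: [0.4838, -0.0099, 0.0463]
eef_rot: [1.0, -0.0, 0.0, -0.0]
contact_force: [0.1, 0.0, -0.6]
opening: 0.064
finger_force: 34.4
```

>>> step_arm --motion '[{"dp": [0,0,1.5],"twist": [0,0,0],"hand": -1},{"dp": [0,0,1.5],"twist": [0,0,0],"hand": -0.6},{"dp": [0,0,1.5],"twist": [0,0,0],"hand": -0.6},{"dp": [0,0,-20],"twist": [0,0,0],"hand": -0.6},{"dp": [0,0,-60],"twist": [0,0,0],"hand": -0.6}]'

```text
clock: 23.2
tool_pos: [0.4826, -0.0099, 0.1058]
eef_rot: [1.0, 0.0, -0.002, 0.0]
contact_force: [0.4, -0.7, -0.6]
opening: 0.201
finger_force: 0.0
```

>>> step_arm --motion '[{"dp": [0,0,-60],"twist": [0,0,0],"hand": -0.3},{"dp": [0,60,-60],"twist": [0,0,0],"hand": -0.3},{"dp": [15,120,-60],"twist": [0,0,0],"hand": -0.3},{"dp": [30,180,-60],"twist": [0,0,0],"hand": -0.3},{"dp": [50,235,-60],"twist": [0,0,0],"hand": -0.3}]'

```text
clock: 23.82
tool_pos: [0.5332, -0.2473, 0.1662]
eef_rot: [1.0, -0.001, -0.0, 0.0]
contact_force: [1.6, 0.6, -0.4]
opening: 0.352
finger_force: 0.0
```

>>> step_arm --motion '[{"dp": [25,55,0],"twist": [0,0,0],"hand": -0.3},{"dp": [50,100,0],"twist": [0,0,0],"hand": -0.3},{"dp": [74,138,0],"twist": [0,0,0],"hand": -0.3},{"dp": [74,138,0],"twist": [0,0,0],"hand": -0.3}]'

```text
clock: 24.32
tool_pos: [0.6074, -0.3867, 0.1652]
eef_rot: [1.0, -0.002, 0.0, 0.001]
contact_force: [-1.1, 1.1, -0.4]
opening: 0.349
finger_force: 0.0
```

```bash
python3 stack.py "[(.6085,-.3465),(.71,-.188)]"
```

```text
top rim z 0.0737 median 0.0688 c [0.4837 0.0261] 0.0367 slope [0.001 0.004]
  bowl 0.6085 -0.3465 94 [array([ 0.608 , -0.3463]), np.float64(0.0366)]
  bowl 0.71 -0.188 103 [array([ 0.7123, -0.1883]), np.float64(0.0361)]
side rim z 0.0718 median 0.0672 c [0.4846 0.0267] 0.0367 slope [ 0.005 -0.004]
  bowl 0.6085 -0.3465 102 [array([ 0.6087, -0.3454]), np.float64(0.0361)]
  bowl 0.71 -0.188 55 [array([ 0.714 , -0.1868]), np.float64(0.0362)]
24.425 [ 0.6069 -0.3821  0.1654]
```

>>> step_arm --motion '[{"dp": [1,1,50],"twist": [0,0,0],"hand": -0.3},{"dp": [1,1,100],"twist": [0,0,0],"hand": -0.3},{"dp": [1,1,130],"twist": [0,0,0],"hand": -0.3},{"dp": [1,1,140],"twist": [0,0,0],"hand": -0.3},{"dp": [1,1,140],"twist": [0,0,0],"hand": -0.3}]'

```text
clock: 25.05
tool_pos: [0.6086, -0.3829, 0.0265]
eef_rot: [1.0, 0.0, -0.0, -0.0]
contact_force: [0.3, -1.0, -0.1]
opening: 0.349
finger_force: 0.0
```

>>> step_arm --motion '[{"dp": [0,0,0],"twist": [0,0,0],"hand": -0.3}]'

```text
clock: 25.18
tool_pos: [0.6097, -0.3842, 0.0281]
eef_rot: [1.0, 0.0, 0.001, 0.001]
contact_force: [0.7, -1.5, 0.3]
opening: 0.352
finger_force: 0.0
```

>>> step_arm --motion '[{"dp": [-1,0,12],"twist": [0,0,0],"hand": -0.3},{"dp": [-1,0,17],"twist": [0,0,0],"hand": -0.3},{"dp": [-1,0,17],"twist": [0,0,0],"hand": -0.3}]'

```text
clock: 25.55
tool_pos: [0.6069, -0.3837, 0.0083]
eef_rot: [1.0, -0.0, -0.001, -0.0]
contact_force: [0.5, -0.0, -0.1]
opening: 0.351
finger_force: 0.0
```

>>> step_arm --motion '[{"dp": [0,0,0],"twist": [0,0,0],"hand": -1},{"dp": [0,0,0],"twist": [0,0,0],"hand": -1},{"dp": [0,0,0],"twist": [0,0,0],"hand": -1},{"dp": [0,0,0],"twist": [0,0,0],"hand": -1}]'

```text
clock: 26.05
tool_pos: [0.6076, -0.384, 0.0093]
eef_rot: [1.0, -0.0, 0.0, 0.0]
contact_force: [-0.3, 0.4, 0.6]
opening: 0.07
finger_force: 33.4
```

>>> step_arm --motion '[{"dp": [0,0,-20],"twist": [0,0,0],"hand": -1},{"dp": [0,0,-60],"twist": [0,0,0],"hand": -1},{"dp": [0,0,-110],"twist": [0,0,0],"hand": -1},{"dp": [0,0,-165],"twist": [0,0,0],"hand": -1},{"dp": [0,0,-165],"twist": [0,0,0],"hand": -1}]'

```text
clock: 26.68
tool_pos: [0.6111, -0.3859, 0.1816]
eef_rot: [1.0, -0.0, 0.006, 0.003]
contact_force: [0.9, 0.0, -0.4]
opening: 0.066
finger_force: 33.4
```

```bash
python3 held.py
```

```text
26.675 [ 0.6111 -0.3859  0.1816] 0.06642058186443009
side 218 70 z 0.2051 exp 0.2046 c-rel [0.001  0.0388] 0.0368 ext [0.0002 0.038 ] [0.08  0.081 0.055] slope [ 0.01  -0.042]
top 165 52 z 0.2006 exp 0.2046 c-rel [-0.0018  0.0356] 0.0381 ext [-0.0019  0.0297] [0.078 0.093 0.032] slope [-0.006 -0.026]
```

>>> step_arm --motion '[{"dp": [-42,-40,0],"twist": [0,0,0],"hand": -1},{"dp": [-84,-80,0],"twist": [0,0,0],"hand": -1},{"dp": [-124,-120,0],"twist": [0,0,0],"hand": -1},{"dp": [-126,-180,0],"twist": [0,0,0],"hand": -1},{"dp": [-126,-240,0],"twist": [0,0,0],"hand": -1}]'

```text
clock: 27.4
tool_pos: [0.4797, -0.1425, 0.1732]
eef_rot: [1.0, -0.001, -0.001, -0.0]
contact_force: [1.5, 0.5, -1.1]
opening: 0.068
finger_force: 33.4
```

>>> step_arm --motion '[{"dp": [0,-60,0],"twist": [0,0,0],"hand": -1},{"dp": [0,-110,0],"twist": [0,0,0],"hand": -1},{"dp": [0,-134,0],"twist": [0,0,0],"hand": -1},{"dp": [0,-134,30],"twist": [0,0,0],"hand": -1},{"dp": [0,-134,60],"twist": [0,0,0],"hand": -1}]'

```text
clock: 28.02
tool_pos: [0.4807, -0.0093, 0.1127]
eef_rot: [1.0, 0.001, -0.001, 0.0]
contact_force: [0.2, -0.7, -1.0]
opening: 0.068
finger_force: 33.4
```

>>> step_arm --motion '[{"dp": [0,0,0],"twist": [0,0,0],"hand": -1},{"dp": [0,0,0],"twist": [0,0,0],"hand": -1}]'

```text
clock: 28.28
tool_pos: [0.4814, -0.01, 0.1143]
eef_rot: [1.0, -0.0, -0.0, 0.0]
contact_force: [0.1, -1.2, -0.3]
opening: 0.073
finger_force: 33.4
```

Needs x +2.5, y about -1, and down to about 0.060.

>>> step_arm --motion '[{"dp": [2.5,0.5,25],"twist": [0,0,0],"hand": -1},{"dp": [2.5,0.5,42],"twist": [0,0,0],"hand": -1},{"dp": [2.5,0.5,50],"twist": [0,0,0],"hand": -1},{"dp": [2.5,0.5,53],"twist": [0,0,0],"hand": -1},{"dp": [2.5,0.5,53],"twist": [0,0,0],"hand": -1}]'

```text
clock: 28.9
tool_pos: [0.4844, -0.0104, 0.0616]
eef_rot: [1.0, -0.0, 0.0, 0.0]
contact_force: [-0.4, -0.7, -0.1]
opening: 0.066
finger_force: 33.4
```

>>> step_arm --motion '[{"dp": [0,0,1],"twist": [0,0,0],"hand": -1},{"dp": [0,0,1],"twist": [0,0,0],"hand": -1}]'

```text
clock: 29.15
tool_pos: [0.4843, -0.0104, 0.0604]
eef_rot: [1.0, -0.0, 0.0, 0.0]
contact_force: [-0.2, -0.7, -1.0]
opening: 0.066
finger_force: 33.4
```

>>> step_arm --motion '[{"dp": [0,0,1.5],"twist": [0,0,0],"hand": -1},{"dp": [0,0,1.5],"twist": [0,0,0],"hand": -0.6},{"dp": [0,0,1.5],"twist": [0,0,0],"hand": -0.6},{"dp": [0,0,-20],"twist": [0,0,0],"hand": -0.6},{"dp": [0,0,-60],"twist": [0,0,0],"hand": -0.6}]'

```text
clock: 29.78
tool_pos: [0.4831, -0.0103, 0.1198]
eef_rot: [1.0, 0.0, -0.002, 0.0]
contact_force: [0.1, -0.8, -0.0]
opening: 0.198
finger_force: 0.0
```

>>> step_arm --motion '[{"dp": [0,0,-55],"twist": [0,0,0],"hand": -0.3},{"dp": [0,60,-55],"twist": [0,0,0],"hand": -0.3},{"dp": [0,120,-55],"twist": [0,0,0],"hand": -0.3},{"dp": [10,180,-55],"twist": [0,0,0],"hand": -0.3},{"dp": [60,213,-55],"twist": [0,0,0],"hand": -0.3}]'

```text
clock: 30.4
tool_pos: [0.5406, -0.2285, 0.1751]
eef_rot: [1.0, -0.003, -0.002, 0.001]
contact_force: [0.6, -0.1, 0.2]
opening: 0.352
finger_force: 0.0
```

>>> step_arm --motion '[{"dp": [60,1,0],"twist": [0,0,0],"hand": -0.3},{"dp": [120,1,0],"twist": [0,0,0],"hand": -0.3},{"dp": [169,1,0],"twist": [0,0,0],"hand": -0.3},{"dp": [169,1,0],"twist": [0,0,0],"hand": -0.3}]'

```text
clock: 30.9
tool_pos: [0.7157, -0.2225, 0.1736]
eef_rot: [1.0, 0.001, 0.001, -0.001]
contact_force: [0.0, 0.7, -0.3]
opening: 0.349
finger_force: 0.0
```

```bash
python3 stack.py "[(.713,-.187)]"
```

```text
top rim z 0.0866 median 0.0812 c [0.4838 0.0253] 0.0368 slope [ 0.039 -0.004]
  bowl 0.713 -0.187 100 [array([ 0.7123, -0.1882]), np.float64(0.0363)]
side rim z 0.0848 median 0.0804 c [0.4851 0.0257] 0.0368 slope [0.014 0.008]
  bowl 0.713 -0.187 53 [array([ 0.7144, -0.1878]), np.float64(0.0365)]
31.0 [ 0.712  -0.2244  0.1741]
```

>>> step_arm --motion '[{"dp": [0,0,50],"twist": [0,0,0],"hand": -0.3},{"dp": [0,0,100],"twist": [0,0,0],"hand": -0.3},{"dp": [0,0,135],"twist": [0,0,0],"hand": -0.3},{"dp": [0,0,146],"twist": [0,0,0],"hand": -0.3},{"dp": [0,0,146],"twist": [0,0,0],"hand": -0.3}]'

```text
clock: 31.62
tool_pos: [0.7124, -0.2249, 0.0296]
eef_rot: [1.0, -0.0, -0.0, 0.0]
contact_force: [0.8, 0.2, 0.1]
opening: 0.349
finger_force: 0.0
```

>>> step_arm --motion '[{"dp": [0,0,0],"twist": [0,0,0],"hand": -0.3}]'

```text
clock: 31.75
tool_pos: [0.7143, -0.225, 0.0315]
eef_rot: [1.0, -0.0, 0.002, 0.001]
contact_force: [0.8, -0.3, 0.2]
opening: 0.351
finger_force: 0.0
```

>>> step_arm --motion '[{"dp": [0,0,14],"twist": [0,0,0],"hand": -0.3},{"dp": [0,0,20],"twist": [0,0,0],"hand": -0.3},{"dp": [0,0,20],"twist": [0,0,0],"hand": -0.3}]'

```text
clock: 32.12
tool_pos: [0.7123, -0.2242, 0.0081]
eef_rot: [1.0, 0.0, -0.001, -0.0]
contact_force: [-0.4, 0.1, 0.0]
opening: 0.352
finger_force: 0.0
```

>>> step_arm --motion '[{"dp": [0,0,0],"twist": [0,0,0],"hand": -1},{"dp": [0,0,0],"twist": [0,0,0],"hand": -1},{"dp": [0,0,0],"twist": [0,0,0],"hand": -1},{"dp": [0,0,0],"twist": [0,0,0],"hand": -1}]'

```text
clock: 32.62
tool_pos: [0.7132, -0.2245, 0.0093]
eef_rot: [1.0, -0.0, 0.0, 0.0]
contact_force: [-0.9, -1.3, 0.7]
opening: 0.065
finger_force: 33.4
```

>>> step_arm --motion '[{"dp": [0,0,-20],"twist": [0,0,0],"hand": -1},{"dp": [0,0,-60],"twist": [0,0,0],"hand": -1},{"dp": [0,0,-110],"twist": [0,0,0],"hand": -1},{"dp": [0,0,-170],"twist": [0,0,0],"hand": -1},{"dp": [0,0,-170],"twist": [0,0,0],"hand": -1}]'

```text
clock: 33.25
tool_pos: [0.7174, -0.2256, 0.1876]
eef_rot: [1.0, -0.0, 0.007, 0.002]
contact_force: [0.1, 1.0, -0.2]
opening: 0.067
finger_force: 33.4
```

```bash
python3 held.py
```

```text
33.25 [ 0.7174 -0.2256  0.1876] 0.0669335418768891
side 258 57 z 0.2126 exp 0.2106 c-rel [-0.002   0.0346] 0.0383 ext [0.0006 0.0289] [0.078 0.095 0.051] slope [-0.014 -0.077]
top 187 53 z 0.2064 exp 0.2106 c-rel [-0.0027  0.0377] 0.0371 ext [-0.0019  0.0362] [0.079 0.071 0.033] slope [-0.01   0.015]
```

>>> step_arm --motion '[{"dp": [-60,0,0],"twist": [0,0,0],"hand": -1},{"dp": [-120,0,0],"twist": [0,0,0],"hand": -1},{"dp": [-180,0,0],"twist": [0,0,0],"hand": -1},{"dp": [-228,0,0],"twist": [0,0,0],"hand": -1},{"dp": [-228,-50,0],"twist": [0,0,0],"hand": -1}]'

```text
clock: 33.98
tool_pos: [0.4786, -0.1794, 0.178]
eef_rot: [1.0, -0.006, -0.004, 0.001]
contact_force: [1.9, 1.0, -0.2]
opening: 0.064
finger_force: 33.4
```

>>> step_arm --motion '[{"dp": [0,-60,0],"twist": [0,0,0],"hand": -1},{"dp": [0,-120,0],"twist": [0,0,0],"hand": -1},{"dp": [0,-164,0],"twist": [0,0,0],"hand": -1},{"dp": [0,-164,30],"twist": [0,0,0],"hand": -1},{"dp": [0,-164,50],"twist": [0,0,0],"hand": -1}]'

```text
clock: 34.6
tool_pos: [0.4835, -0.0095, 0.1274]
eef_rot: [1.0, 0.001, -0.002, 0.0]
contact_force: [0.1, -0.4, -1.5]
opening: 0.067
finger_force: 33.4
```

>>> step_arm --motion '[{"dp": [0,0,0],"twist": [0,0,0],"hand": -1},{"dp": [0,0,0],"twist": [0,0,0],"hand": -1}]'

```text
clock: 34.85
tool_pos: [0.4849, -0.0105, 0.1292]
eef_rot: [1.0, -0.0, -0.0, 0.0]
contact_force: [0.5, 0.2, -0.9]
opening: 0.069
finger_force: 33.4
```

>>> step_arm --motion '[{"dp": [0,0.5,25],"twist": [0,0,0],"hand": -1},{"dp": [0,0.5,42],"twist": [0,0,0],"hand": -1},{"dp": [0,0.5,51],"twist": [0,0,0],"hand": -1},{"dp": [0,0.5,55],"twist": [0,0,0],"hand": -1},{"dp": [0,0.5,56],"twist": [0,0,0],"hand": -1}]'

```text
clock: 35.48
tool_pos: [0.4854, -0.0109, 0.0734]
eef_rot: [1.0, -0.0, 0.0, 0.0]
contact_force: [0.7, -0.5, -0.6]
opening: 0.071
finger_force: 33.4
```

>>> step_arm --motion '[{"dp": [0,0,0],"twist": [0,0,0],"hand": -1},{"dp": [0,0,0],"twist": [0,0,0],"hand": -1}]'

```text
clock: 35.72
tool_pos: [0.4853, -0.0109, 0.0734]
eef_rot: [1.0, -0.0, 0.0, 0.0]
contact_force: [-1.3, -0.1, -1.2]
opening: 0.071
finger_force: 33.4
```

Foot at 0.064 against the target 0.062. Lower 1 mm, release, retreat and check.

>>> step_arm --motion '[{"dp": [0,0,1.2],"twist": [0,0,0],"hand": -1},{"dp": [0,0,1.2],"twist": [0,0,0],"hand": -0.6},{"dp": [0,0,1.2],"twist": [0,0,0],"hand": -0.6},{"dp": [0,0,-20],"twist": [0,0,0],"hand": -0.6},{"dp": [0,0,-60],"twist": [0,0,0],"hand": -0.6}]'

```text
clock: 36.35
tool_pos: [0.484, -0.0109, 0.1328]
eef_rot: [1.0, 0.0, -0.002, 0.0]
contact_force: [0.3, 0.2, -1.6]
opening: 0.199
finger_force: 0.0
```

>>> step_arm --motion '[{"dp": [0,0,-60],"twist": [0,0,0],"hand": -0.6},{"dp": [0,60,-60],"twist": [0,0,0],"hand": -0.6},{"dp": [0,120,-60],"twist": [0,0,0],"hand": -0.6},{"dp": [0,180,-60],"twist": [0,0,0],"hand": -0.6},{"dp": [0,210,-60],"twist": [0,0,0],"hand": -0.6}]'

```text
clock: 36.98
tool_pos: [0.484, -0.2251, 0.1931]
eef_rot: [1.0, -0.003, -0.0, 0.001]
contact_force: [-0.1, 0.7, -0.4]
opening: 0.199
finger_force: 0.0
```

```bash
python3 stack.py
python3 - <<'E'
from m import *
s=snap('top');t=snap('side')
a=s['pixels'][130:240,170:360,::-1]; b=t['pixels'][140:270,190:310,::-1]
f=lambda i,k:cv2.resize(i,None,fx=k,fy=k,interpolation=cv2.INTER_CUBIC)
A=f(a,2.4);B=f(b,A.shape[0]/130); h=min(A.shape[0],B.shape[0]); cv2.imwrite('pics/stk.png',np.hstack([A[:h],B[:h]]))
# lid geometry: front face/edge/knob
for n,s in(('top',s),('side',t)):
    P=cloud(s); im=s['pixels'].astype(int)
    print(n,'knob',find(n,s,'lid_handle') if 0 else '')
    wood=(im[...,0]>im[...,2]+30)
    for z in (.12,.15,.18,.21,.24,.27,.285):
        q=P[wood&(abs(P[...,2]-z)<.006)&(P[...,0]>.55)&(P[...,0]<.68)&(P[...,1]>-.08)&(P[...,1]<.16)]
        if len(q)>4: print(z,len(q),np.polyfit(q[:,1]-.04,q[:,0],1).round(4),q[:,1].min().round(3),q[:,1].max().round(3))
    q=P[wood&(P[...,2]>.284)&(P[...,2]<.31)&(P[...,0]>.55)&(P[...,0]<.7)]; print('edge',q.min(0).round(3),q.max(0).round(3),len(q))
    q=P[(abs(P[...,2]-.098)<.007)&(P[...,0]<.5)&(P[...,0]>.36)&(abs(P[...,1]-.03)<.06)]; print('front rim',np.polyfit(q[:,1]-.04,q[:,0],1).round(4),q[:,2].mean())
E
```

```text
top rim z 0.1003 median 0.0958 c [0.4852 0.0245] 0.0369 slope [-0.  0.]
side rim z 0.0983 median 0.094 c [0.4859 0.0254] 0.0373 slope [0.006 0.004]
37.075 [ 0.484  -0.2257  0.1929]
top knob 
0.12 46 [-0.0904  0.6022] -0.052 0.136
0.15 55 [-0.1078  0.6021] -0.051 0.137
0.18 51 [-0.0848  0.6021] -0.053 0.133
0.21 51 [-0.0991  0.6022] -0.052 0.134
0.24 9 [-0.0902  0.5928] -0.053 0.135
0.27 61 [0.0881 0.6345] -0.052 0.136
0.285 243 [-0.1013  0.5991] -0.051 0.137
edge [ 0.579 -0.051  0.284] [0.621 0.137 0.297] 427
front rim [-0.1955  0.4266] 0.09625710254375458
side knob 
0.12 63 [-0.0849  0.6009] -0.052 0.143
0.15 70 [-0.0991  0.5994] -0.056 0.14
0.18 69 [-0.0953  0.6006] -0.052 0.142
0.21 70 [-0.094   0.6009] -0.05 0.141
0.24 50 [-0.0844  0.598 ] -0.053 0.139
0.27 82 [-0.3065  0.6298] -0.049 0.139
0.285 180 [-0.0917  0.598 ] -0.056 0.141
edge [ 0.578 -0.056  0.284] [0.621 0.141 0.295] 319
front rim [0.0884 0.4467] 0.0959849407892653
```

View pics/stk.png

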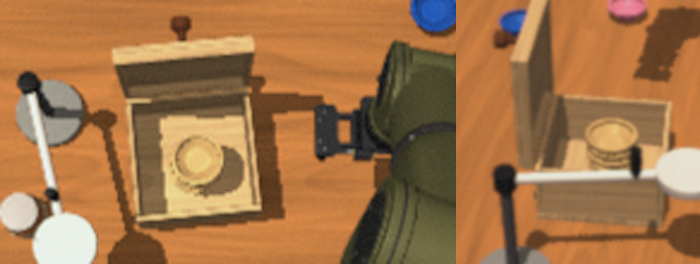

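The stack is complete: top rim z 0.095 (expected 0.094), level, with all five bowls concentric. Now the lid: I'll go round behind it with the fingers shut, beside the knob.

>>> step_arm --motion '[{"dp": [40,0,-30],"twist": [0,0,0],"hand": -1},{"dp": [95,0,-53],"twist": [0,0,0],"hand": -1},{"dp": [150,0,-53],"twist": [0,0,0],"hand": -1},{"dp": [168,0,-53],"twist": [0,0,0],"hand": -1},{"dp": [168,0,-53],"twist": [0,0,0],"hand": -1}]'

```text
clock: 37.8
tool_pos: [0.6541, -0.2173, 0.2452]
eef_rot: [1.0, 0.002, -0.0, -0.001]
contact_force: [-0.2, 0.3, -0.9]
opening: 0.001
finger_force: 0.0
```

>>> step_arm --motion '[{"dp": [0,-50,0],"twist": [0,0,0],"hand": -1},{"dp": [0,-100,0],"twist": [0,0,0],"hand": -1},{"dp": [0,-150,0],"twist": [0,0,0],"hand": -1},{"dp": [0,-190,0],"twist": [0,0,0],"hand": -1},{"dp": [0,-215,0],"twist": [0,0,0],"hand": -1}]'

```text
clock: 38.42
tool_pos: [0.6511, -0.0021, 0.2463]
eef_rot: [1.0, 0.002, -0.001, -0.001]
contact_force: [0.6, -0.8, 0.9]
opening: 0.002
finger_force: 0.0
```

>>> step_arm --motion '[{"dp": [0,0,0],"twist": [0,0,0],"hand": -1}]'

```text
clock: 38.55
tool_pos: [0.6515, -0.0022, 0.2463]
eef_rot: [1.0, 0.003, -0.001, -0.001]
contact_force: [0.5, -0.2, 0.5]
opening: 0.002
finger_force: 0.0
```

>>> step_arm --motion '[{"dp": [-26,6,0],"twist": [0,0,0],"hand": -1},{"dp": [-48,8,0],"twist": [0,0,0],"hand": -1},{"dp": [-69,10,1],"twist": [0,0,0],"hand": -1},{"dp": [-90,12,5],"twist": [0,0,0],"hand": -1},{"dp": [-111,14,12],"twist": [0,0,0],"hand": -1}]'

```text
clock: 39.17
tool_pos: [0.542, -0.0223, 0.2347]
eef_rot: [1.0, -0.001, 0.002, 0.001]
contact_force: [2.2, -0.7, 1.1]
opening: 0.009
finger_force: 0.8
```

>>> step_arm --motion '[{"dp": [-20,1,9],"twist": [0,0,0],"hand": -1},{"dp": [-38,2,21],"twist": [0,0,0],"hand": -1},{"dp": [-55,3,36],"twist": [0,0,0],"hand": -1},{"dp": [-69,4,52],"twist": [0,0,0],"hand": -1},{"dp": [-81,4,70],"twist": [0,0,0],"hand": -1}]'

```text
clock: 39.8
tool_pos: [0.4604, -0.0262, 0.1643]
eef_rot: [1.0, -0.002, 0.001, 0.001]
contact_force: [0.5, -0.4, 0.3]
opening: 0.001
finger_force: 0.4
```

Run:
```python
from m import *
t=snap('side'); save(t,'lid1.png',(190,120,330,270),3.5)
print(r.get_state()['contact_force'])
```

```text
[-2.33596444 -0.82897401 -1.55533858]
```

View pics/lid1.png

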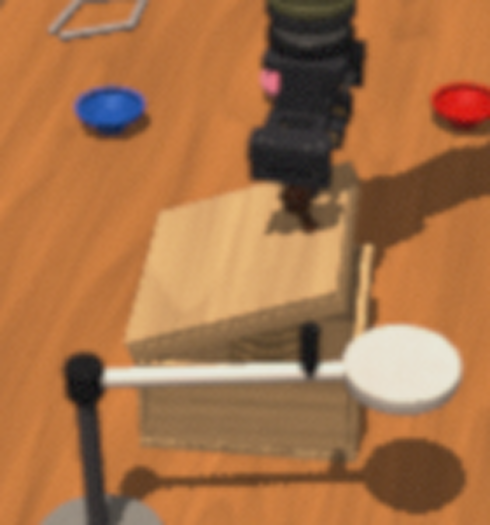

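The lid has followed and is about 20° open, with the fingers beside the knob. Pressing it shut.

>>> step_arm --motion '[{"dp": [-9,1,18],"twist": [0,0,0],"hand": -1},{"dp": [-15,1,36],"twist": [0,0,0],"hand": -1},{"dp": [-19,1,50],"twist": [0,0,0],"hand": -1},{"dp": [-20,1,57],"twist": [0,0,0],"hand": -1},{"dp": [-20,1,60],"twist": [0,0,0],"hand": -1}]'

```text
clock: 40.48
tool_pos: [0.4405, -0.0259, 0.105]
eef_rot: [1.0, -0.001, -0.0, 0.001]
contact_force: [-6.7, 0.2, 41.9]
opening: 0.002
finger_force: 20.8
```

>>> step_arm --motion '[{"dp": [0,0,1],"twist": [0,0,0],"hand": -1},{"dp": [0,0,1],"twist": [0,0,0],"hand": -1}]'

```text
clock: 40.72
tool_pos: [0.4405, -0.0259, 0.1051]
eef_rot: [1.0, -0.001, 0.0, 0.001]
contact_force: [-5.0, -0.6, 23.6]
opening: 0.003
finger_force: 11.8
```

>>> step_arm --motion '[{"dp": [0,0,-40],"twist": [0,0,0],"hand": -1},{"dp": [0,0,-100],"twist": [0,0,0],"hand": -1},{"dp": [0,60,-130],"twist": [0,0,0],"hand": -1},{"dp": [0,120,-130],"twist": [0,0,0],"hand": -1},{"dp": [0,180,-130],"twist": [0,0,0],"hand": -1}]'

```text
clock: 41.35
tool_pos: [0.4414, -0.2072, 0.2346]
eef_rot: [1.0, -0.0, 0.001, 0.001]
contact_force: [1.3, 0.3, 0.5]
opening: 0.004
finger_force: 0.0
```

Run:
```python
from m import *
s=snap('top');t=snap('side'); P=cloud(s)
q=P[(abs(P[...,0]-.49)<.08)&(abs(P[...,1]-.03)<.08)&(P[...,2]>.1)&(P[...,2]<.14)]
A=np.c_[q[:,:2]-[.49,.03],np.ones(len(q))]; print(len(q),np.linalg.lstsq(A,q[:,2],rcond=None)[0].round(4))
st=r.get_state(); print(st['clock'],st['tool_pos'],st['contact_force'])
a=s['pixels'][110:250,160:400,::-1]; b=t['pixels'][120:290,190:330,::-1]
f=lambda i,k:cv2.resize(i,None,fx=k,fy=k,interpolation=cv2.INTER_CUBIC)
A=f(a,2);B=f(b,280/170); cv2.imwrite('pics/end.png',np.hstack([A[:280],B[:280]]))
```

```text
1864 [0.0028 0.0013 0.1223]
41.45 [ 0.43958881 -0.21384685  0.23373886] [-0.58765114  0.21691834  0.25536435]
```

View pics/end.png

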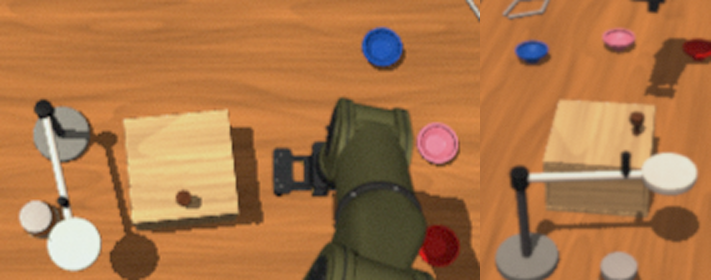

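The lid lies flat (slope 0.003, top face at 0.122), the lamp is at its stop, and no plain bowls remain on the bench. Handing in.

```bash
python3 -c "
from plant import r
print(r.finish_job())"
```

```text
the job is handed in; nothing more can be done
None
```

I handed the job in after about 41 s on the robot's clock: the lamp arm is back at its stop, all four bench bowls are nested on the one in the box, and the lid is closed flat; the judge's verdict was not shown.

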